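Seal the fish scale's battery box

TASK

The battery in the fish-counter scale's splash-proof battery box has been changed. Refit the loose cover: hook its front lip under the bar of the box, pivot it down until it snaps flat under the two spring catches while the cam lever is still open, then swing the lever a quarter turn, fully home, so the cam draws the cover tight on its seal. Leave the bowl, knife and jar where they are.

Things in the scene. Friction and masses are not known exactly. Their poses are not given: they have to be found in the camera images.
- box: Grey plastic battery box fixed to the bench, 205 x 140 mm, rim 55 mm high, open on top, black battery inside. Origin on the bench under its middle; x from its slot end to its cam end (away from the robot, give or take 0.35 rad), z up. With the cover home and flat, the cover's axes match the box's and its origin is at x -11, y 0 mm on the box.
- slot (a point): Middle of the slot's mouth: on the box at x -75, y 0, z 55 mm. The slot opens towards +x, is 65 mm wide, 14 mm high (z 48 to 62), 10 mm deep (back wall at x -85) under a bar with z 62 to 70, x -100 to -75, y +-45 mm. The lip, tilted down about 25 degrees, slides in freely; push it home before pivoting.
- seal (a point): Middle of the black rubber seal frame on the rim, at its free height: on the box at x -3, y 0, z 65.5 mm. Frame x -50 to 44, y +-52 mm. It is sprung straight down: 2 N to start moving, then 1.3 N per mm; about 58 mm high with the cover tight.
- catches (a point): Midway between the two steel spring catches: on the box at x 54, y 0, z 71.5 mm. Cones with axes at y +-50 mm, 12 mm high, flat underside (radius 10) at z 71.5, top radius 3. Pressed by the cover's rear edge they yield to +x (about 10 N on the rib, over 20 N if pressed fast), then spring over it, holding its underside at z 63.5 mm.
- cover: Loose grey plastic cover, about 0.22 kg, plate 118 x 116 x 8 mm, lying right way up on the bench. Origin: centre of its underside; z up, -x towards its lip. Lip: tongue 60 mm wide, 4 mm thick, level with the underside, 15 mm beyond the front edge. Round steel stud at the rear edge (x 55, y 0, top at z 13 mm), on which the cam bears.
- lip (a point): Middle of the lip's tip, on the cover at x -74, y 0, z 2 mm.
- rear (a point): Middle of the cover's rear edge at its underside: on the cover at x 59, y 0, z 0. Above the bench: 63.5 mm when snapped, about 58 mm when drawn tight.
- rib_top (a point): Middle of the top of the cover's grip rib: on the cover at x 0, y 0, z 38 mm. The rib runs along x, 60 mm long, 12 mm wide, z 8 to 38 mm.
- cam_axis (a point): On the cam's upright axis at mid height of the lever: on the box at x 80, y 0, z 97 mm. Axes as the box.
- lever_tip (a point): Outer end of the steel cam lever at mid height, 70 mm from the axis; its x axis points outward. The lever is a straight flat bar, 9 mm thick, standing 24 mm high (z 85 to 109 mm above the bench); push it with closed fingers.
- cam (a joint): Cam angle, rad, anticlockwise from above. 0: lever along the box's +x, cam plate clear of the cover; 1.571: stop, lever along +y, plate over the stud. Starts between -0.35 and 0. The plate's ramp meets the stud at about 0.7, its flat self-holding land at about 1.4. Stays where left; takes 0.1 to 0.4 N m. Blocked by the stud if the cover is not snapped down.
- bowl: Bystander: round steel bowl, 160 mm across, 65 mm high; origin under its middle. The cover lies on one side of the box, left or right, the bowl on the other.
- knife: Bystander: fillet knife lying beyond the box, black handle 110 mm, blade 150 mm along its +x; origin where the handle meets the blade.
- jar: Bystander: closed glass jar, 64 mm across, 85 mm high, beyond the box on the right; origin under its middle.
There are look-alikes about, which are no part of the job. Of the things that look like the cover, the middle-sized one is meant.

How it is judged:
By the outcome, as a careful person would: the job done as asked, in the order asked, and still so for the second after the job is handed in, with the robot touching nothing.
It also fails if it takes over 62 s, if anything falls off the work surface, if the arm or the gripper's body presses on something with over 40 N, if the wrist force passes 120 N, or if a joint passes its speed limit or range.

ROBOT

A 6-joint arm with a two-finger parallel gripper is mounted at the origin on the work surface. World frame = base frame: x ahead of the robot, y to its left, z up, the work surface at z = 0. Lengths are in m, angles in rad, forces in N, time in s.
With the tool pointing down it reaches from about 0.35 to 0.775 m from the base axis. Payload 5.5 kg.
Tool frame: the origin (TCP) lies midway between the tips of the shut fingers; the grasp point (between the pads) lies grasp_offset behind it (grasp_offset is the distance from the TCP to the grasp point, in m); z points along the fingers, y is the line along which they close (so a half turn about z gives the same grasp; the last joint's range is limited). The gripper opens to 85 mm and grips with 20 to 120 N. Pads are 22 mm wide; open, the fingers measure 114 mm over their backs; the gripper's body (76 mm by 85 mm) begins 54 mm behind the grasp point. The pads swing forward as they close: fully open they stand 13 mm farther back than shut.
Start: joints at [0.981, 0.313, 0.046, 1.304, 0, 1.431], TCP at [0.25, 0.518, 0.231] pointing down, gripper open.
Joint ranges: [-2.76, 2.76], [-0.86, 1.69], [-1.03, 1.26], [-2.2, 2.34], [-1.47, 1.5], [-3.14, 3.14]. Speed limits (rad/s): [2.57, 2.57, 3.14, 3.14, 3.14, 3.14].

INTERFACE

Orientations are given as a unit quaternion [w, x, y, z].
In Python, from workcell import * gives the robot as it stands.
- The arm moves only by the tool step_arm, never from a script. Its argument "deltas" is a list of rows, each a list of 7 numbers: the shift along the world's x, y, z in mm, then the turn, a rotation vector about the world's x, y, z in degrees, then the gripper's target within -1 to 1 (fully open at 1, half-way at 0, shut at -1). A call has 1 to 5 rows; each row shifts and turns the commanded pose from where the row before left it; what a row does not reach is not made up. A row lasts 1/10 s, in which the tool goes at most 50 mm and 8.59 degrees, less where a joint would pass 70% of its speed; a pose out of reach is approached as far as the arm can. A call is refused whole if a number of a shift passes 50 or a number of a turn 8.59, either way. A call with a gripper value outside its range is refused whole. The fingers move at their own pace and stop on an object; "newtons" is the grip in N (left out, the last holds). Time passes only in rows, so rows that do not move let the fingers close. It gives the time, the measured TCP pose, the force, the opening and the grip force at its end, in the units of the state.
- get_state(): the state, without advancing time (a new reading comes with each control period).
- read_camera(name): name is "scene" or "side" or "wrist"; returns a dict with "image" (480x640x3 uint8, red, green, blue), "z_map" (480x640 float32, m along the optical axis (not along the pixel's ray), 0 where there is no reading), "K" (3x3 intrinsics, pixels), "world_from_camera" (4x4, takes a point from camera to world coordinates). Camera axes: x right, y down, z forward; pixel columns grow to the right and rows downward; lengths in m; the calibration is good to about 2 mm. A picture is of the moment at which its call begins.
- hand_in(): hands the job in; it is judged then, once.
The state is a dict: "clock": time; "joint_pos": joint angles; "qvel": joint speeds; "tau": joint torques, N m; "tcp_pos": TCP position; "orientation": TCP orientation; "wrist_force": force on the tool from outside, world axes, zero at the start; "ft_torque": the same for the moment, N m; "finger_gap": finger opening in m; "grip_force": force on a finger pad.
Only numpy, scipy, OpenCV 4.12 (cv2) and the standard library are available. Lean on these libraries where they do the work, as an engineer would, in place of code of your own. Each camera call takes 0.05 s, during which the arm holds its last target. There are 200 camera calls.

## Working session

There is one attempt and no reset: what is moved stays moved. The work goes in short steps, Python scripts to look and compute and a tool call to move; the robot and the scene stay as the last step left them, time stands still between calls to the robot, and variables do not carry over. Pictures are saved under pics/ and viewed, at most 10 in all, crops included, and the job is handed in when it is done.

Besides the shell and the picture viewer there is one more tool, called after ">>>" as name([rows], argument=value, ...), one row to a line, values as JSON. step_arm: Moves the arm, as the interface text tells. Its arguments: {"type":"object","properties":{"deltas":{"type":"array","items":{"type":"array","items":{"type":"number"}}},"newtons":{"type":"number"}},"required":["deltas"]}

```bash
ls; mkdir -p pics
python3 - <<'E'
from workcell import *
import cv2,numpy as np
s=get_state();print({k:np.round(v,3).tolist() for k,v in s.items()})
for n in("scene","side"):
    d=read_camera(n);cv2.imwrite(f"pics/{n}0.png",d["image"][...,::-1]);np.savez(f"{n}0.npz",**d)
    print(n,d["K"].round(1).tolist(),d["world_from_camera"].round(3).tolist())
E
```

```text
pics
{'clock': 0.0, 'joint_pos': [0.981, 0.314, 0.045, 1.304, -0.0, 1.431], 'qvel': [0.001, 0.001, -0.001, 0.0, 0.001, 0.002], 'tau': [-0.002, -48.063, 29.853, 0.019, -0.0, 0.0], 'tcp_pos': [0.25, 0.517, 0.23], 'orientation': [-0.0, 0.223, 0.975, -0.001], 'wrist_force': [-0.195, 0.199, -0.956], 'ft_torque': [-0.005, 0.059, 0.062], 'grip_force': 0.0, 'finger_gap': 0.085}
scene [[509.7, 0.0, 324.3], [0.0, 509.7, 246.1], [0.0, 0.0, 1.0]] [[0.656, 0.453, -0.603, 1.215], [0.754, -0.39, 0.528, -0.663], [0.004, -0.802, -0.597, 0.773], [0.0, 0.0, 0.0, 1.0]]
side [[481.2, 0.0, 326.0], [0.0, 481.2, 232.3], [0.0, 0.0, 1.0]] [[-0.991, -0.101, 0.091, 0.433], [-0.136, 0.71, -0.691, 0.526], [0.005, -0.697, -0.717, 0.745], [0.0, 0.0, 0.0, 1.0]]
```

View pics/scene0.png

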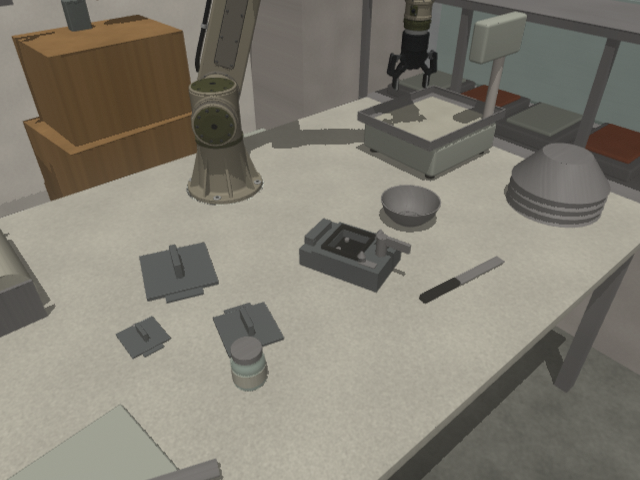

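View pics/side0.png

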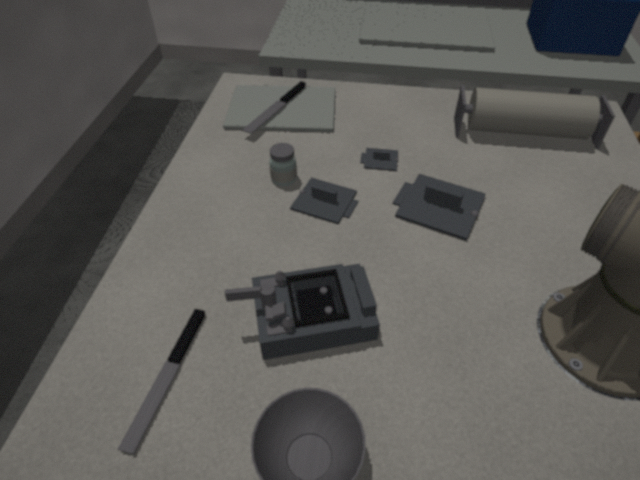

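The scene shows the box at (350,250), with the lever pointing away from the robot near (398,247). There are three cover-like plates at (178,270), (248,327) and (142,337). The middle-sized one is at scene (248,327) / side (325,200), near the jar, with its lip towards the robot side. I'll measure from both depth maps.

```bash
cat > h.py <<'E'
import numpy as np,cv2
def cloud(d):
    z=d["z_map"];v,u=np.nonzero(z>0);zz=z[v,u];K=d["K"]
    p=np.c_[(u-K[0,2])/K[0,0]*zz,(v-K[1,2])/K[1,1]*zz,zz]
    T=d["world_from_camera"];return p@T[:3,:3].T+T[:3,3],np.c_[u,v]
def sel(P,x,y,z):
    return (P[:,0]>x[0])&(P[:,0]<x[1])&(P[:,1]>y[0])&(P[:,1]<y[1])&(P[:,2]>z[0])&(P[:,2]<z[1])
def px(d,u,v):  # world point at pixel
    z=d["z_map"][v,u];K=d["K"];T=d["world_from_camera"]
    return T[:3,:3]@np.array([(u-K[0,2])/K[0,0]*z,(v-K[1,2])/K[1,1]*z,z])+T[:3,3]
def rect(P): 
    r=cv2.minAreaRect((P[:,:2]*1000).astype(np.float32));return np.round(r[0],1),np.round(r[1],1),round(r[2],1)
E
python3 - <<'E'
from h import *
for n,pts in(("scene",[(248,325),(244,318),(350,250),(318,232),(398,247),(398,270),(247,345),(410,195),(142,335),(178,270),(440,287)]),("side",[(325,200),(325,190),(310,300),(362,285),(240,293),(250,337),(283,155),(381,158),(440,205),(310,440)])):
    d=np.load(n+"0.npz")
    for p in pts: print(n,p,px(d,*p).round(3))
    P,uv=cloud(d)
    # connected components on height map > 4mm
    g=np.zeros((500,550),np.uint8)
    m=sel(P,(.25,.8),(-.5,.5-.25),(.004,.15));Q=P[m]
    g[((Q[:,1]+.5)*500).astype(int),((Q[:,0]-.25)*500).astype(int)]=255
    g=cv2.morphologyEx(g,cv2.MORPH_CLOSE,np.ones((5,5)))
    k,L,st,c=cv2.connectedComponentsWithStats(g)
    lab=L[((Q[:,1]+.5)*500).astype(int),((Q[:,0]-.25)*500).astype(int)]
    for i in range(1,k):
        q=Q[lab==i]
        if len(q)>80: print(n,i,len(q),rect(q),"zmax",q[:,2].max().round(3),"zmed",np.median(q[:,2]).round(3))
E
```

```text
scene (248, 325) [ 0.571 -0.301  0.037]
scene (244, 318) [ 0.548 -0.295  0.036]
scene (350, 250) [0.527 0.021 0.041]
scene (318, 232) [ 0.452 -0.015  0.07 ]
scene (398, 247) [0.637 0.061 0.093]
scene (398, 270) [ 0.621  0.092 -0.   ]
scene (247, 345) [ 0.65  -0.352  0.081]
scene (410, 195) [0.449 0.325 0.038]
scene (142, 335) [ 0.441 -0.468  0.021]
scene (178, 270) [ 0.322 -0.322  0.036]
scene (440, 287) [0.736 0.103 0.016]
scene 1 792 (array([ 433.1, -462. ]), array([75.9, 92.8]), 90.0) zmax 0.03 zmed 0.005
scene 4 2557 (array([ 305. , -316.1]), array([160.4, 162.7]), 71.0) zmax 0.055 zmed 0.01
scene 5 1639 (array([ 659.6, -359.7]), array([61.1, 61.5]), 27.2) zmax 0.087 zmed 0.061
scene 6 1972 (array([ 543.5, -289.1]), array([116.9, 133. ]), 74.5) zmax 0.04 zmed 0.007
scene 10 4883 (array([543.9,  33. ]), array([251.9, 146.9]), 19.2) zmax 0.111 zmed 0.052
scene 14 705 (array([741.7, 148.6]), array([206. ,  28.9]), 83.0) zmax 0.019 zmed 0.01
scene 15 474 (array([492.1, 221.8]), array([ 55.7, 148.9]), 89.7) zmax 0.066 zmed 0.048
side (325, 200) [ 0.543 -0.282  0.011]
side (325, 190) [
[... 240 characters left out ...]
0.01 ]
side (440, 205) [ 0.284 -0.302  0.011]
side (310, 440) [0.492 0.25  0.005]
side 1 631 (array([ 428.4, -459.6]), array([100.1,  80.2]), 0.4) zmax 0.03 zmed 0.007
side 23 2826 (array([ 302. , -313.9]), array([164.5, 163.9]), 70.7) zmax 0.057 zmed 0.012
side 30 1028 (array([ 653.9, -352.7]), array([63. , 60.7]), 67.0) zmax 0.089 zmed 0.059
side 37 1912 (array([ 538.1, -283.9]), array([128.6, 141.3]), 75.1) zmax 0.042 zmed 0.009
side 117 9856 (array([538.6,  34.2]), array([258.2, 148.4]), 20.8) zmax 0.112 zmed 0.055
side 156 1709 (array([742.1, 150.1]), array([201.1,  36.6]), 84.3) zmax 0.02 zmed 0.011
side 219 3942 (array([490.7, 222.6]), array([148.1,  54.8]), 0.0) zmax 0.069 zmed 0.035
```

>>> step_arm([
  [16,-46,8,0,0,0,1],
  [16,-46,8,0,0,0,1],
  [16,-46,8,0,0,0,1],
  [16,-46,8,0,0,2,1],
  [16,-46,8,0,0,2,1],
])

```text
clock: 0.6
tcp_pos: [0.3299, 0.286, 0.2713]
orientation: [-0.0, 0.188, 0.982, -0.0]
wrist_force: [1.5, -0.1, 0.2]
finger_gap: 0.0853
grip_force: 0.0
```

>>> step_arm([
  [16,-46,0,0,0,2,1],
  [16,-46,0,0,0,2,1],
  [16,-46,0,0,0,2,1],
  [16,-46,0,0,0,0,1],
  [16,-46,0,0,0,0,1],
])

```text
clock: 1.1
tcp_pos: [0.41, 0.0559, 0.2713]
orientation: [0.0, 0.137, 0.991, 0.0]
wrist_force: [1.2, -0.2, -0.1]
finger_gap: 0.0858
grip_force: 0.0
```

>>> step_arm([
  [16,-46,0,0,0,0,1],
  [16,-46,0,0,0,0,1],
  [16,-46,0,0,0,0,1],
  [16,-46,0,0,0,0,1],
  [10,-40,0,0,0,0,1],
])

```text
clock: 1.6
tcp_pos: [0.4845, -0.1687, 0.2707]
orientation: [-0.0, 0.138, 0.99, 0.0]
wrist_force: [1.0, 0.9, -0.7]
finger_gap: 0.0855
grip_force: 0.0
```

```bash
cat >> h.py <<'E'
def snap(name,tag):
    from workcell import read_camera
    d=read_camera(name);cv2.imwrite(f"pics/{tag}.png",d["image"][...,::-1]);np.savez(tag+".npz",**d);return d
E
python3 - <<'E'
from h import *;from workcell import *
d=snap("wrist","w1");print(d["K"].round(1).tolist(),d["world_from_camera"].round(3).tolist())
s=get_state();print(s["tcp_pos"],s["orientation"],s["clock"])
E
```

```text
[[364.6, 0.0, 316.5], [0.0, 364.6, 239.6], [0.0, 0.0, 1.0]] [[0.273, 0.925, 0.264, 0.417], [0.962, -0.262, -0.075, -0.148], [0.0, 0.274, -0.962, 0.414], [0.0, 0.0, 0.0, 1.0]]
[ 0.48602913 -0.17400949  0.2701019 ] [ 5.42910650e-04  1.39582640e-01  9.90208737e-01 -1.74630443e-03] 1.65
```

View pics/w1.png

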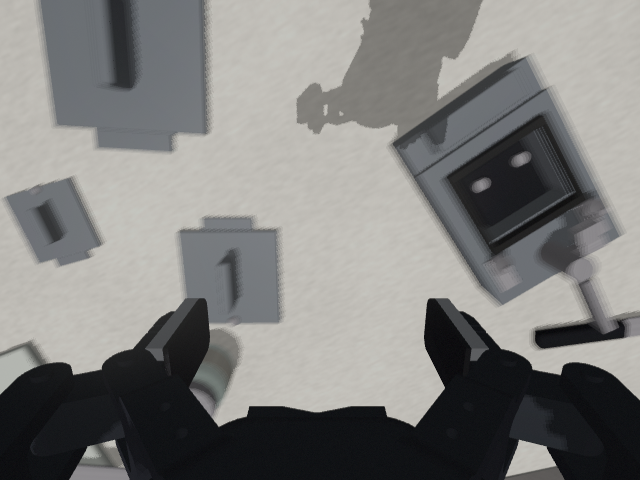

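The wrist view shows the middle cover at about (230,275) with its lip at the top (228,222), towards the robot, and the jar just behind it. The box is at (510,185), bar at upper left, lever pointing to (600,310).

Run:
```python
from h import *
def show(n,P,b):
    q=P[sel(P,*b)]
    if len(q)>10: r=rect(q);print(n,b[2],len(q),r,"z",np.median(q[:,2]).round(4))
for n in("w1","scene0","side0"):
    P,_=cloud(np.load(n+".npz"))
    C=((.44,.63),(-.38,-.2))
    show(n+" plate",P,(*C,(.005,.015)));show(n+" rib",P,(*C,(.030,.045)))
    B=((.40,.75),(-.1,.16))
    show(n+" bar",P,((.40,.5),(-.1,.16),(.066,.074)))
    show(n+" lever",P,(*B,(.102,.116)));show(n+" mid",P,(*B,(.04,.116)));show(n+" seal",P,(*B,(.061,.0675)))
```

```text
w1 plate (0.005, 0.015) 8180 (array([ 555.3, -290. ]), array([116.1, 167.7]), 74.6) z 0.0093
w1 rib (0.03, 0.045) 728 (array([ 574.6, -303.7]), array([ 24.6, 126.8]), 60.6) z 0.0389
w1 bar (0.066, 0.074) 4022 (array([469.9,  11.8]), array([ 98.7, 104.4]), 19.3) z 0.0705
w1 lever (0.102, 0.116) 1410 (array([619.2,  65.7]), array([83.5, 25.6]), 22.3) z 0.1067
w1 mid (0.04, 0.116) 31200 (array([541.2,  37.2]), array([250.2, 141.1]), 19.4) z 0.0563
w1 seal (0.061, 0.0675) 3804 (array([511.2,  25.8]), array([186. , 114.9]), 19.3) z 0.0661
scene0 plate (0.005, 0.015) 1635 (array([ 544.8, -289.2]), array([117.2, 130.1]), 74.0) z 0.0074
scene0 rib (0.03, 0.045) 146 (array([ 548.8, -291. ]), array([12.4, 61.3]), 73.7) z 0.0368
scene0 bar (0.066, 0.074) 233 (array([453.3,   3.2]), array([69.1, 98.9]), 11.5) z 0.0685
scene0 lever (0.102, 0.116) 161 (array([624.3,  56.1]), array([82.5, 26.4]), 8.8) z 0.1056
scene0 mid (0.04, 0.116) 3518 (array([543.8,  33.2]), array([251.8, 146.8]), 19.4) z 0.0548
scene0 seal (0.061, 0.0675) 505 (array([516.3,  23.9]), array([194.4, 110. ]), 18.7) z 0.064
side0 plate (0.005, 0.015) 1580 (array([ 555.4, -290.9]), array([127.2, 163.7]), 79.3) z 0.0088
side0 rib (0.03, 0.045) 189 (array([ 577.5, -307.4]), array([ 27. , 128.5]), 56.9) z 0.0379
side0 bar (0.066, 0.074) 753 (array([468.9,  10.9]), array([ 95.4, 105.6]), 17.6) z 0.0699
side0 lever (0.102, 0.116) 397 (array([621.2,  64.9]), array([81.5, 25.6]), 23.2) z 0.1066
side0 mid (0.04, 0.116) 8200 (array([542.9,  34.4]), array([250.2, 145. ]), 19.4) z 0.0562
side0 seal (0.061, 0.0675) 895 (array([515.8,  26.2]), array([193.3, 108.2]), 20.2) z 0.0656
```

```bash
cat > fit.py <<'E'
from h import *
import sys
def rot(a): a=np.radians(a);return np.array([[np.cos(a),-np.sin(a)],[np.sin(a),np.cos(a)]])
def ext(P,m,yaw,c):
    q=(P[m][:,:2]-c)@rot(yaw)*1000
    return np.percentile(q,[1,99],axis=0).T.round(1).tolist(),m.sum()
def loc(P,c,yaw,x,y,z):
    q=np.c_[(P[:,:2]-c)@rot(yaw)*1000,P[:,2]*1000];return sel(q,x,y,z)
if __name__=="__main__":
  for n in sys.argv[1:]:
    P,_=cloud(np.load(n+".npz"))
    c=np.array([.545,-.289]);a=-15.5
    print(n,"rib",ext(P,loc(P,c,a,(-45,45),(-25,25),(30,45)),a,c),rect(P[loc(P,c,a,(-45,45),(-25,25),(30,45))])[2])
    print(n,"plate",ext(P,loc(P,c,a,(-90,80),(-70,70),(5,11)),a,c))
    c=np.array([.525,.025]);a=19.4
    m=loc(P,c,a,(-115,-60),(-80,80),(66,74));print(n,"bar",ext(P,m,a,c),rect(P[m]))
    m=loc(P,c,a,(-115,120),(-90,90),(46,58));print(n,"rim",ext(P,m,a,c),rect(P[m]))
    m=loc(P,c,a,(95,170),(-60,60),(103,114));q=P[m];print(n,"lever",ext(P,m,a,c),rect(q),np.median(q[:,2]))
    m=loc(P,c,a,(20,80),(-90,90),(76,90));print(n,"catch",ext(P,m,a,c))
E
python3 fit.py w1 scene0 side0
```

```text
w1 rib ([[-29.5, 29.4], [-4.1, 7.9]], np.int64(633)) 74.7
w1 plate ([[-69.7, 57.5], [-54.6, 59.0]], np.int64(7888))
w1 bar ([[-105.5, -80.9], [-38.9, 49.4]], np.int64(3080)) (array([ 4.353e+02, -3.000e-01]), array([25.4, 90.6]), 19.3)
w1 rim ([[-105.4, 97.6], [-64.1, 75.3]], np.int64(14102)) (array([520.2,  29.8]), array([205.6, 141.1]), 19.4)
w1 lever ([[95.5, 142.8], [-3.6, 7.4]], np.int64(586)) (array([637.2,  66.6]), array([49.2,  9.4]), 14.7) 0.10944784319695947
w1 catch ([[41.5, 79.4], [-50.0, 59.4]], np.int64(1590))
scene0 rib ([[-24.8, 34.4], [-7.1, 5.2]], np.int64(146)) 73.7
scene0 plate ([[-54.2, 62.1], [-58.0, 56.4]], np.int64(1617))
scene0 bar ([[-103.4, -77.9], [-43.5, 45.5]], np.int64(223)) (array([439.4,  -4.4]), array([26.3, 90. ]), 20.1)
scene0 rim ([[-99.1, 101.3], [-70.0, 70.5]], np.int64(1622)) (array([524.3,  26. ]), array([205.2, 146.8]), 19.1)
scene0 lever ([[96.1, 145.8], [-8.9, 5.3]], np.int64(81)) (array([639.5,  64.3]), array([50.2, 13.8]), 13.5) 0.10722796941179202
scene0 catch ([[46.1, 78.8], [-54.4, 53.6]], np.int64(70))
side0 rib ([[-27.1, 31.2], [-4.3, 8.6]], np.int64(163)) 73.9
side0 plate ([[-65.4, 60.8], [-56.6, 59.2]], np.int64(1420))
side0 bar ([[-103.9, -79.2], [-40.5, 48.7]], np.int64(597)) (array([437.3,  -2.6]), array([26.2, 92.9]), 20.1)
side0 rim ([[-101.1, 99.4], [-66.4, 74.0]], np.int64(3728)) (array([522.2,  27. ]), array([205.3, 144.6]), 19.6)
side0 lever ([[95.6, 144.6], [-4.6, 6.7]], np.int64(192)) (array([638. ,  65.8]), array([49.8, 10.3]), 15.8) 0.10880397919873541
side0 catch ([[43.4, 79.7], [-47.7, 59.5]], np.int64(405))
```

>>> step_arm([
  [20,-38,-20,0,0,0.5,1],
  [20,-38,-30,0,0,0,1],
  [20,-38,-40,0,0,0,1],
  [0,0,-20,0,0,0,1],
  [0,0,0,0,0,0,1],
])

```text
clock: 2.15
tcp_pos: [0.5379, -0.272, 0.1639]
orientation: [-0.004, 0.134, 0.991, 0.002]
wrist_force: [-0.8, 1.0, -0.2]
finger_gap: 0.0856
grip_force: 0.0
```

```bash
python3 - <<'E'
from h import *;from workcell import *
snap("wrist","w2");s=get_state();print(s["tcp_pos"],s["orientation"],s["clock"],grasp_offset)
E
python3 fit.py w2 | head -2
```

```text
[ 0.53871493 -0.27189852  0.16646728] [-0.00235568  0.13310436  0.99109834  0.00132797] 2.2 0.0187
w2 rib ([[-29.5, 28.7], [-4.3, 7.6]], np.int64(1191)) 74.2
w2 plate ([[-69.0, 57.7], [-55.0, 58.3]], np.int64(17394))Traceback (most recent call last):
  File "fit.py", line 16, in <module>
    m=loc(P,c,a,(-115,-60),(-80,80),(66,74));print(n,"bar",ext(P,m,a,c),rect(P[m]))
                                                           ~~~^^^^^^^^^
  File "fit.py", line 6, in ext
    return np.percentile(q,[1,99],axis=0).T.round(1).tolist(),m.sum()
           ~~~~~~~~~~~~~^^^^^^^^^^^^^^^^^
    return _quantile_unchecked(
        a, q, axis, out, overwrite_input, method, keepdims, weights)
    return _ureduce(a,
                    func=_quantile_ureduce_func,
    ...<5 lines>...
                    overwrite_input=overwrite_input,
                    method=method)
    r = func(a, **kwargs)
    result = _quantile(arr,
                       quantiles=q,
    ...<2 lines>...
                       out=out,
                       weights=wgt)
    slices_having_nans = np.isnan(arr[-1, ...])
                                  ~~~^^^^^^^^^
IndexError: index -1 is out of bounds for axis 0 with size 0
```

>>> step_arm([
  [3,-8,-35,0,0,0,1],
  [3,-7,-30,0,0,0,1],
  [0,0,-20,0,0,0,1],
  [0,0,0,0,0,0,1],
  [0,0,0,0,0,0,1],
])

```text
clock: 2.7
tcp_pos: [0.5467, -0.2874, 0.0855]
orientation: [0.001, 0.132, 0.991, -0.0]
wrist_force: [0.3, -0.6, 0.3]
finger_gap: 0.0853
grip_force: 0.0
```

>>> step_arm([
  [-1,0,-30,0,0,0,1],
  [0,0,-25,0,0,0,1],
  [0,0,-14,0,0,0,0.3],
  [0,0,-2,0,0,0,-0.3],
  [0,0,0,0,0,0,-0.6],
], newtons=80)

```text
clock: 3.2
tcp_pos: [0.5459, -0.2881, 0.0139]
orientation: [0.001, 0.133, 0.991, -0.0]
wrist_force: [0.6, -0.7, -0.4]
finger_gap: 0.0442
grip_force: 0.0
```

>>> step_arm([
  [0,0,0,0,0,0,-1],
  [0,0,0,0,0,0,-1],
  [0,0,0,0,0,0,-1],
  [0,0,0,0,0,0,-1],
])

```text
clock: 3.6
tcp_pos: [0.5462, -0.2885, 0.0142]
orientation: [0.001, 0.133, 0.991, -0.001]
wrist_force: [-0.3, -0.1, 5.8]
finger_gap: 0.0106
grip_force: 78.6
```

>>> step_arm([
  [0,0,40,0,0,0,-1],
  [0,0,45,0,0,0,-1],
  [-6,20,45,0,0,7,-1],
  [-6,35,25,0,0,7,-1],
  [-6,45,0,0,0,7,-1],
])

```text
clock: 4.1
tcp_pos: [0.5296, -0.1895, 0.1723]
orientation: [0.004, -0.051, 0.999, -0.002]
wrist_force: [0.8, -0.3, -2.3]
finger_gap: 0.0102
grip_force: 78.7
```

Run:
```python
from fit import *
for n,c in(("w1",(.5187,.0285)),("side0",(.521,.0275))):
    P,_=cloud(np.load(n+".npz"));c=np.array(c)
    for x in range(-100,100,5):
        r=[]
        for y in (-60,-40,-20,0,20,40,60):
            m=loc(P,c,19.4,(x-2.5,x+2.5),(y-4,y+4),(0,130)); r.append(int(np.median(P[m][:,2])*1000) if m.sum() else -1)
        print(n,x,r) if n=="w1" or x<-40 else 0
```

```text
w1 -100 [34, 49, 48, 49, 48, 49, 33]
w1 -95 [49, 70, 70, 70, 71, 71, 48]
w1 -90 [48, 70, 70, 70, 70, 70, 48]
w1 -85 [48, 70, 70, 70, 71, 70, 48]
w1 -80 [48, 70, 70, 70, 70, 70, 48]
w1 -75 [49, 69, 70, 70, 70, 70, 49]
w1 -70 [48, 48, 49, 49, 49, 48, 49]
w1 -65 [55, 55, 55, 55, 55, 55, 55]
w1 -60 [55, 56, 56, 56, 56, 56, 55]
w1 -55 [55, 55, 56, 56, 55, 56, 55]
w1 -50 [55, 63, 64, 64, 63, 62, 55]
w1 -45 [55, 66, 66, 66, 66, 66, 56]
w1 -40 [56, -1, -1, -1, -1, -1, 56]
w1 -35 [55, -1, 42, 42, 42, 44, 56]
w1 -30 [55, -1, 42, 42, 42, 41, 56]
w1 -25 [55, -1, 48, 42, 46, 37, 55]
w1 -20 [55, -1, 49, 42, 48, 42, 56]
w1 -15 [55, -1, 48, 43, 43, 41, 56]
w1 -10 [55, 38, 42, 42, 42, 36, 56]
w1 -5 [55, -1, 42, 42, 42, 40, 56]
w1 0 [56, -1, 42, 43, 43, 52, 56]
w1 5 [55, 36, 42, 42, 42, 43, 55]
w1 10 [55, 39, 42, 43, 42, 41, 56]
w1 15 [55, -1, 42, 42, 42, 29, 55]
w1 20 [55, -1, 43, 42, 42, 33, 55]
w1 25 [55, -1, 42, 42, 42, 43, 56]
w1 30 [55, -1, 32, 49, -1, 42, 55]
w1 35 [56, 56, 53, 53, 52, 51, 56]
w1 40 [55, 66, 66, 66, 66, 66, 56]
w1 45 [56, 66, 65, 65, 66, 66, 55]
w1 50 [57, 58, 55, 55, 56, 60, 57]
w1 55 [58, 56, 56, 55, 80, 74, 55]
w1 60 [56, 57, 56, 56, 79, 58, -1]
w1 65 [56, -1, 55, 80, 76, 57, -1]
w1 70 [56, 56, 56, 104, 75, 83, 58]
w1 75 [56, 56, 56, 105, 74, 80, 58]
w1 80 [56, 57, 55, 105, 79, 79, 57]
w1 85 [56, 57, 55, 105, 79, 79, 57]
w1 90 [55, 56, 55, 108, -1, 79, 56]
w1 95 [55, 55, 55, 109, -1, -1, 56]
side0 -100 [50, 70, 69, 69, 70, 70, 47]
side0 -95 [51, 70, 71, 69, 70, 69, 49]
side0 -90 [48, 71, 69, 71, 71, 67, 48]
side0 -85 [-1, 70, 70, 69, 71, 68, 48]
side0 -80 [48, 69, 69, 68, 70, 70, 48]
side0 -75 [48, 49, 49, 49, 49, 56, 48]
side0 -70 [48, 48, 49, 49, 49, 48, 48]
side0 -65 [56, 55, 55, 55, 55, 56, 55]
side0 -60 [54, 56, 55, 54, 55, 55, 55]
side0 -55 [55, 56, 55, 55, 55, 55, 55]
side0 -50 [55, 66, 66, 64, 66, 65, 55]
side0 -45 [53, 47, 53, 44, 55, 65, 55]
```

>>> step_arm([
  [0,46,0,0,0,7,-1],
  [0,46,0,0,0,6.7,-1],
  [-2,46,0,2.76,-7.86,0,-1],
  [-2,45,0,2.76,-7.86,0,-1],
  [-2,35,0,2.76,-7.86,0,-1],
])

```text
clock: 4.6
tcp_pos: [0.5207, 0.0327, 0.1679]
orientation: [0.216, -0.166, 0.962, 0.037]
wrist_force: [0.4, 0.1, -3.0]
finger_gap: 0.0105
grip_force: 78.6
```

>>> step_arm([
  [0,0,0,0,0,0,-1],
  [0,0,0,0,0,0,-1],
  [0,0,0,0,0,0,-1],
])

```text
clock: 4.9
tcp_pos: [0.5224, 0.0297, 0.169]
orientation: [0.214, -0.165, 0.962, 0.036]
wrist_force: [0.5, 0.5, -1.5]
finger_gap: 0.0106
grip_force: 78.6
```

```bash
cat > st.py <<'E'
from workcell import *;import numpy as np
from scipy.spatial.transform import Rotation as R
# box frame estimate
BO=np.array([.5195,.0282,0]);YAW=19.4
RB=R.from_euler("z",YAW,degrees=True)
OFF=np.array([-1.4,0,-14.2])/1e3  # cover origin in "cover axes" from TCP
def rel():
    s=get_state();w,x,y,z=s["orientation"];Rt=R.from_quat([x,y,z,w])
    # cover axes: x=+-tool x.., tool z = -cover z, tool y = cover y
    Rc=Rt*R.from_matrix(np.diag([-1.,1,-1]))
    Rr=RB.inv()*Rc;t=RB.inv().apply(s["tcp_pos"]-BO)
    f=lambda p:((t+Rr.apply(OFF+np.array(p)/1e3))*1e3).round(1)
    print("clock",s["clock"],"tcp(box)",(t*1e3).round(1),"rotvec deg",np.degrees(Rr.as_rotvec()).round(2),"tip",f([-74,0,2]),"rear",f([59,0,0]),"F(box)",RB.inv().apply(s["wrist_force"]).round(1),"tau",np.round(s["ft_torque"],2))
if __name__=="__main__": rel()
E
python3 st.py
```

```text
clock 4.9 tcp(box) [  3.2   0.4 169. ] rotvec deg [ -0.12 -25.09   0.04] tip [-59.9   0.3 125.9] rear [ 61.4   0.5 180.5] F(box) [ 0.6  0.3 -1.5] tau [-0.22  0.49 -0.03]
```

>>> step_arm([
  [0,0,-30,0,0,0,-1],
  [0,0,-25,0,0,0,-1],
  [0,0,-7,0,0,0,-1],
  [0,0,0,0,0,0,-1],
  [0,0,0,0,0,0,-1],
])

```text
clock: 5.4
tcp_pos: [0.5226, 0.0296, 0.1068]
orientation: [0.214, -0.165, 0.962, 0.036]
wrist_force: [0.1, 0.4, -2.3]
finger_gap: 0.0106
grip_force: 78.8
```

```bash
python3 st.py
python3 - <<'E'
from fit import *
snap("side","side1");d=snap("wrist","w3")
from st import BO,YAW
import cv2
for n in("side1","w3"):
    P,_=cloud(np.load(n+".npz"));c=BO[:2]
    for nm,b in(("bar",((-115,-68),(-70,70),(66,74))),("rim",((-115,120),(-90,90),(50,58))),("rimL",((-60,60),(55,90),(50,58))),("coverfront",((-45,-25),(-75,75),(72,100))),("coverrear",((30,70),(-75,75),(100,130)))):
        m=loc(P,c,YAW,*b)
        if m.sum()>20: print(n,nm,ext(P,m,YAW,c),np.median(P[m][:,2]).round(4))
a=cv2.imread("pics/side1.png")[180:400,180:460];b=cv2.imread("pics/w3.png")
cv2.imwrite("pics/c1.png",np.hstack([cv2.resize(a,(400,314)),cv2.resize(b,(400,314))]))
E
```

```text
clock 5.4 tcp(box) [  3.4   0.2 106.8] rotvec deg [-7.000e-02 -2.506e+01  1.000e-02] tip [-59.7   0.2  63.8] rear [ 61.6   0.2 118.3] F(box) [ 0.2  0.4 -2.3] tau [-0.14  0.5   0.01]
side1 bar ([[-99.6, -75.1], [-44.7, 43.4]], np.int64(597)) 0.0705
side1 rim ([[-90.1, 103.9], [-69.1, 69.3]], np.int64(2071)) 0.0555
side1 rimL ([[-59.0, 58.8], [55.1, 69.6]], np.int64(595)) 0.0554
side1 coverfront ([[-44.8, -25.3], [-14.6, 58.0]], np.int64(394)) 0.0821
side1 coverrear ([[30.4, 67.0], [-56.6, 57.7]], np.int64(1175)) 0.1208
w3 bar ([[-101.1, -77.0], [-42.6, 44.7]], np.int64(21379)) 0.0709
w3 rim ([[-90.2, -33.3], [-68.3, 70.2]], np.int64(16545)) 0.0558
w3 rimL ([[-59.7, -31.7], [55.4, 71.0]], np.int64(1849)) 0.0559
w3 coverfront ([[-44.8, -25.2], [-54.4, 58.5]], np.int64(15210)) 0.0832
w3 coverrear ([[45.7, 59.0], [-8.7, 13.0]], np.int64(585)) 0.1262
```

View pics/c1.png

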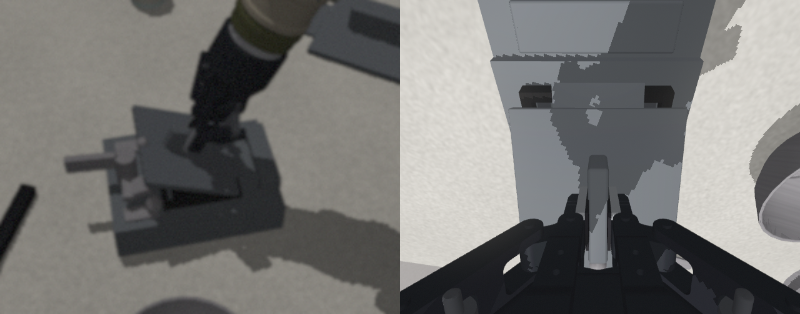

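Wrist crop: the lip at (599,95) sits centred in front of the slot, within about 1 mm. The side crop shows the cover tilted above the seal. Inserting now.

>>> step_arm([
  [-5.1,-2.6,-2,0,0,0,-1],
  [-4,-1.7,-2,0,0,0,-1],
  [-4.7,-1.7,-2.5,0,0,0,-1],
  [-4.7,-1.7,-2.5,0,0,0,-1],
  [0,0,0,0,0,0,-1],
])

```text
clock: 6.0
tcp_pos: [0.5012, 0.0225, 0.0958]
orientation: [0.213, -0.164, 0.963, 0.037]
wrist_force: [0.1, -0.3, -2.2]
finger_gap: 0.0102
grip_force: 78.8
```

```bash
python3 st.py
```

```text
clock 6.0 tcp(box) [-19.1   0.7  95.8] rotvec deg [ 2.000e-02 -2.491e+01 -1.000e-02] tip [-82.4   0.7  53. ] rear [ 39.1   0.7 107.2] F(box) [ 0.  -0.4 -2.2] tau [-0.22  0.48  0.03]
```

>>> step_arm([
  [-1.2,-1.3,0,0,0,0,-1],
  [-1.3,-0.6,0,0,0,0,-1],
  [0,0,0,0,0,0,-1],
])

```text
clock: 6.3
tcp_pos: [0.5002, 0.0205, 0.0967]
orientation: [0.213, -0.165, 0.962, 0.036]
wrist_force: [0.4, 0.5, -1.7]
finger_gap: 0.0103
grip_force: 78.8
```

```bash
python3 st.py
```

```text
clock 6.3 tcp(box) [-20.7  -0.9  96.7] rotvec deg [-3.0e-02 -2.5e+01  2.0e-02] tip [-83.9  -0.9  53.8] rear [ 37.5  -0.9 108.2] F(box) [ 0.5  0.3 -1.7] tau [-0.16  0.55  0.02]
```

Still no contact; push further until the force rises.

>>> step_arm([
  [-1.9,-0.7,0,0,0,0,-1],
  [-1,-0.3,0,0,0,0,-1],
  [0,0,0,0,0,0,-1],
])

```text
clock: 6.6
tcp_pos: [0.4971, 0.0196, 0.0966]
orientation: [0.213, -0.165, 0.962, 0.036]
wrist_force: [0.6, -0.0, -2.0]
finger_gap: 0.0106
grip_force: 78.8
```

```bash
python3 st.py
```

```text
clock 6.6 tcp(box) [-24.   -0.7  96.6] rotvec deg [-2.000e-02 -2.498e+01  3.000e-02] tip [-87.2  -0.7  53.7] rear [ 34.2  -0.6 108. ] F(box) [ 0.6 -0.2 -2. ] tau [-0.22  0.54 -0.02]
```

>>> step_arm([
  [-1.4,-0.5,0,0,0,0,-1],
  [-1,-0.3,0,0,0,0,-1],
  [0,0,0,0,0,0,-1],
])

```text
clock: 6.9
tcp_pos: [0.4962, 0.0191, 0.0974]
orientation: [0.215, -0.165, 0.962, 0.037]
wrist_force: [4.7, 2.4, -5.4]
finger_gap: 0.0106
grip_force: 77.9
```

```bash
python3 st.py;  python3 - <<'E'
from fit import *
snap("wrist","w4")
from st import BO,YAW
P,_=cloud(np.load("w4.npz"));c=BO[:2]
q=np.c_[(P[:,:2]-c)@rot(YAW)*1000,P[:,2]*1000]
for x in range(-106,-20,2):
    m=(abs(q[:,0]-x)<1)&(abs(q[:,1])<20); m2=(abs(q[:,0]-x)<1)&(abs(q[:,1]-38)<4)
    print(x,np.median(q[m,2]).round(1) if m.any() else None,np.median(q[m2,2]).round(1) if m2.any() else None,end="; ")
cv2.imwrite("pics/c2.png",cv2.imread("pics/w4.png")[0:260,100:560])
E
```

```text
clock 6.9 tcp(box) [-25.   -0.8  97.4] rotvec deg [-1.000e-02 -2.518e+01  8.000e-02] tip [-88.   -0.9  54.3] rear [ 33.2  -0.7 109.1] F(box) [ 5.2  0.7 -5.4] tau [ 0.4  -0.66 -0.03]
-106 1.0 0.9; -104 0.9 0.7; -102 41.9 41.2; -100 70.0 70.0; -98 70.9 71.0; -96 70.9 70.9; -94 70.9 70.9; -92 70.9 70.9; -90 70.9 70.9; -88 70.9 70.9; -86 178.6 70.9; -84 177.5 70.9; -82 174.6 70.9; -80 171.8 71.0; -78 170.1 70.9; -76 166.9 70.1; -74 163.6 68.2; -72 160.0 68.9; -70 155.8 70.1; -68 151.8 159.3; -66 73.3 158.1; -64 73.2 155.0; -62 74.3 151.9; -60 109.1 146.3; -58 135.2 142.9; -56 132.0 162.6; -54 92.5 164.1; -52 79.7 165.1; -50 112.1 164.7; -48 114.2 162.5; -46 114.9 159.2; -44 114.5 155.4; -42 116.2 151.5; -40 113.0 85.5; -38 108.9 85.6; -36 104.4 86.6; -34 101.4 87.5; -32 89.5 88.4; -30 90.0 89.6; -28 91.6 90.4; -26 123.7 91.4; -24 125.2 92.4; -22 126.6 93.3;
```

View pics/c2.png

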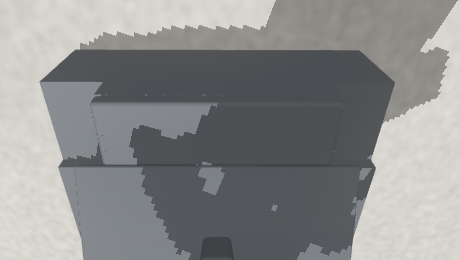

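Contact at the slot's back (about 5 N); the plate sits against the bar and the lip is in. Now pivot about the lip.

>>> step_arm([
  [3.3,1.1,-4.7,-1.66,4.72,0,-1],
  [2.8,1,-5,-1.66,4.72,0,-1],
  [2.3,0.8,-5.2,-1.66,4.72,0,-1],
  [0,0,0,0,0,0,-1],
])

```text
clock: 7.35
tcp_pos: [0.5061, 0.0218, 0.0823]
orientation: [0.086, -0.169, 0.982, 0.014]
wrist_force: [2.1, -0.9, 4.1]
finger_gap: 0.0105
grip_force: 79.9
```

```bash
python3 st.py
```

```text
clock 7.35 tcp(box) [-14.8  -1.6  82.3] rotvec deg [ -0.07 -10.     0.11] tip [-86.9  -1.8  57.2] rear [44.4 -1.5 78.3] F(box) [ 1.7 -1.6  4.1] tau [-0.28 -0.28 -0.06]
```

>>> step_arm([
  [0.2,0.4,-1.2,-0.33,0.94,0,-1],
  [0.2,0.3,-1.2,-0.33,0.94,0,-1],
  [0.3,0.1,-1.3,-0.33,0.94,0,-1],
  [0.3,0.1,-1.3,-0.33,0.94,0,-1],
  [0.3,0.1,-1.3,-0.33,0.94,0,-1],
])

```text
clock: 7.85
tcp_pos: [0.5062, 0.0222, 0.078]
orientation: [0.045, -0.168, 0.985, 0.007]
wrist_force: [8.2, 0.2, -2.5]
finger_gap: 0.0104
grip_force: 78.9
```

```bash
python3 st.py
```

```text
clock 7.85 tcp(box) [-14.5  -1.2  78. ] rotvec deg [-0.13 -5.26 -0.01] tip [-88.5  -1.3  58.9] rear [44.1 -1.3 69.1] F(box) [ 7.8 -2.5 -2.5] tau [ 0.09 -1.39  0.02]
```

>>> step_arm([
  [0.7,0.3,-1.4,-0.33,0.94,0,-1],
  [0.5,0.2,-1.4,-0.33,0.94,0,-1],
  [0.3,0.1,-1.4,-0.33,0.94,0,-1],
  [0.1,0.1,-1.4,-0.33,0.94,0,-1],
  [0,0,0,0,0,0,-1],
])

```text
clock: 8.35
tcp_pos: [0.5076, 0.0227, 0.0715]
orientation: [0.01, -0.168, 0.986, 0.001]
wrist_force: [1.3, -0.2, 10.2]
finger_gap: 0.0104
grip_force: 80.9
```

```bash
python3 st.py
```

```text
clock 8.35 tcp(box) [-13.   -1.2  71.5] rotvec deg [-0.14 -1.19 -0.  ] tip [-88.1  -1.3  57.7] rear [44.9 -1.3 58.5] F(box) [ 1.2 -0.7 10.2] tau [-0.29 -0.11  0.08]
```

>>> step_arm([
  [0,0,1,0,0,0,-0.4],
  [0,0,0,0,0,0,-0.4],
  [0,0,0,0,0,0,-0.4],
  [-5,-2,30,0,0,0,-0.4],
  [-15,-5,40,0,0,0,-0.4],
])

```text
clock: 8.85
tcp_pos: [0.4842, 0.0167, 0.1392]
orientation: [0.006, -0.169, 0.986, 0.002]
wrist_force: [1.6, -0.1, -0.2]
finger_gap: 0.0258
grip_force: 0.0
```

>>> step_arm([
  [-15,0,40,0,0,0,-1],
  [0,0,20,0,0,0,-1],
  [0,0,0,0,0,0,-1],
])

```text
clock: 9.15
tcp_pos: [0.4723, 0.0161, 0.2038]
orientation: [0.011, -0.169, 0.986, 0.001]
wrist_force: [0.4, 0.4, -0.3]
finger_gap: 0.0001
grip_force: 0.0
```

Run:
```python
from fit import *
from workcell import *
from st import BO,YAW
snap("side","side2");snap("wrist","w5");print(get_state()["tcp_pos"])
for n in("w5","side2"):
    P,_=cloud(np.load(n+".npz"));c=BO[:2]
    q=np.c_[(P[:,:2]-c)@rot(YAW)*1000,P[:,2]*1000]
    for x in range(-75,60,10):
        print(n,x,[float(np.median(q[m,2]).round(1)) if (m:=(abs(q[:,0]-x)<4)&(abs(q[:,1]-y)<5)).any() else None for y in(-50,-30,0,30,50)])
    m=loc(P,c,YAW,(-80,58),(-75,75),(67,76));print(ext(P,m,YAW,c))
    m=loc(P,c,YAW,(-60,40),(-30,30),(90,106));print("rib",ext(P,m,YAW,c))
    m=loc(P,c,YAW,(90,170),(-60,60),(103,114));print("lever",ext(P,m,YAW,c),rect(P[m]))
a=cv2.imread("pics/side2.png")[220:400,200:440]
b=cv2.imread("pics/w5.png")
cv2.imwrite("pics/c3.png",np.hstack([cv2.resize(a,(400,300)),cv2.resize(b,(400,300))]))
```

```text
[0.47082418 0.01639195 0.20040672]
w5 -75 [49.1, 66.3, 298.9, 68.1, 49.1]
w5 -65 [289.0, 270.7, 281.2, 264.2, 280.2]
w5 -55 [67.9, 278.9, 224.6, 258.5, 284.1]
w5 -45 [68.4, 269.8, 98.3, 259.4, 279.0]
w5 -35 [68.9, 68.9, 98.9, 68.8, 68.9]
w5 -25 [69.4, 69.3, 99.2, 69.3, 69.3]
w5 -15 [69.8, 69.8, 99.6, 69.6, 69.7]
w5 -5 [70.0, 70.2, None, 70.3, 70.2]
w5 5 [70.4, 70.6, None, 70.6, 70.5]
w5 15 [71.0, 71.1, None, 70.5, 71.1]
w5 25 [71.6, 71.6, None, None, 71.4]
w5 35 [72.0, 71.8, None, None, 72.0]
w5 45 [75.6, 72.1, None, None, 75.0]
w5 55 [None, None, None, None, None]
([[-79.1, 44.2], [-56.2, 57.5]], np.int64(15614))
rib ([[-43.8, -13.0], [-5.3, 6.1]], np.int64(717))
lever ([[90.0, 91.5], [1.5, 4.5]], np.int64(11)) (array([603.8,  61.1]), array([1.2, 3.4]), 4.3)
side2 -75 [49.6, 67.1, 65.1, 394.9, 561.3]
side2 -65 [66.4, 66.8, 67.0, 380.4, 548.7]
side2 -55 [67.0, 67.8, 68.0, 379.3, 506.9]
side2 -45 [68.6, 68.3, 68.4, 466.4, 306.4]
side2 -35 [68.8, 69.3, 101.2, 480.1, 69.2]
side2 -25 [69.0, 68.7, 90.8, 464.1, 68.2]
side2 -15 [69.4, 69.5, 349.4, 519.8, 68.9]
side2 -5 [69.4, 70.6, 88.6, 514.4, 69.6]
side2 5 [70.2, 70.9, 92.2, 70.6, 69.7]
side2 15 [70.5, 71.3, 86.4, 70.7, 69.4]
side2 25 [71.0, 70.7, 70.8, 71.6, 70.6]
side2 35 [71.4, 71.4, 71.5, 71.6, 70.7]
side2 45 [73.4, 71.0, 74.6, 71.5, 71.1]
side2 55 [77.7, 55.4, 55.5, 85.1, 78.9]
([[-78.7, 48.8], [-58.1, 56.4]], np.int64(2970))
rib ([[-41.8, 17.1], [-8.0, 5.5]], np.int64(298))
lever ([[90.6, 148.6], [-9.8, 2.8]], np.int64(228)) (array([633.4,  64.2]), array([59. , 12.1]), 15.0)
```

View pics/c3.png

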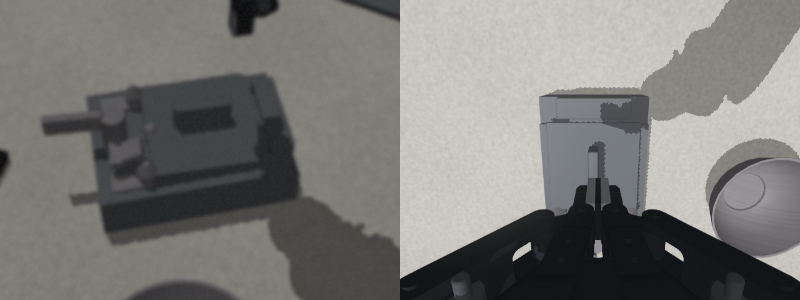

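The cover is snapped: its top is at 71.5–72 mm at the rear, so the underside is at about 63.5. Both views show it lying flat under the catches, with the lever still open. Now the lever.

>>> step_arm([
  [40,1,0,-0.4,1.1,-2.2,-1],
  [45,2,0,0,0,-2.2,-1],
  [45,2,0,0,0,0,-1],
  [40,1,0,0,0,0,-1],
  [13,0,-10,0,0,0,-1],
])

```text
clock: 9.75
tcp_pos: [0.6572, 0.0224, 0.188]
orientation: [-0.002, -0.131, 0.991, -0.0]
wrist_force: [0.4, 0.1, -0.2]
finger_gap: 0.0
grip_force: 0.0
```

>>> step_arm([
  [0,0,-35,0,0,0,-1],
  [0,0,-30,0,0,0,-1],
  [0,0,-20,0,0,0,-1],
  [0,0,0,0,0,0,-1],
  [0,0,0,0,0,0,-1],
])

```text
clock: 10.25
tcp_pos: [0.6527, 0.0225, 0.1044]
orientation: [-0.003, -0.131, 0.991, -0.0]
wrist_force: [-0.3, -0.2, 0.4]
finger_gap: -0.0001
grip_force: 0.0
```

```bash
cat > lv.py <<'E'
from workcell import *;import numpy as np
from scipy.spatial.transform import Rotation as R
AX=np.array([.594,.0533])
s=get_state();w,x,y,z=s["orientation"];m=R.from_quat([x,y,z,w]).as_matrix()
yaw=np.degrees(np.arctan2(m[1,1],m[0,1]))-90
d=s["tcp_pos"][:2]-AX;a=np.radians(yaw)
print(s["clock"],"tcp",s["tcp_pos"].round(4),"toolyaw",yaw.round(2),"toolz",m[:,2].round(3),"lever-frame",(np.array([[np.cos(a),np.sin(a)],[-np.sin(a),np.cos(a)]])@d*1e3).round(1),"F",s["wrist_force"].round(1),"q6",s["joint_pos"][5].round(2))
E
python3 lv.py
python3 - <<'E'
from fit import *
from st import BO,YAW
snap("side","side3")
P,_=cloud(np.load("side3.npz"));c=np.array([.594,.0533])
m=loc(P,c,15,(12,90),(-14,20),(102,114));print("lever rel axis, 15deg",ext(P,m,15,c),rect(P[m]))
m=loc(P,c,15,(0,90),(-80,-15),(85,110));print("finger",ext(P,m,15,c))
E
```

```text
10.25 tcp [0.6527 0.0225 0.1044] toolyaw 15.03 toolz [-0.006 -0.001 -1.   ] lever-frame [ 48.7 -45. ] F [-0.3 -0.2  0.4] q6 -0.35
lever rel axis, 15deg ([[12.9, 70.1], [-4.6, 5.7]], np.int64(236)) (array([634.1,  64.7]), array([57.8, 11.5]), 16.4)
finger ([[38.9, 59.3], [-41.6, -38.5]], np.int64(9))
```

>>> step_arm([
  [0,0,-12,0,0,0,-1],
  [-2.5,9.5,0,0,0,0,-1],
  [-2.5,9.5,0,0,0,0,-1],
  [-1.5,5,0,0,0,0,-1],
  [0,0,0,0,0,0,-1],
])

```text
clock: 10.8
tcp_pos: [0.6475, 0.0478, 0.0944]
orientation: [-0.001, -0.132, 0.991, -0.0]
wrist_force: [0.3, -0.4, -0.2]
finger_gap: 0.0002
grip_force: 0.0
```

```bash
python3 lv.py
```

```text
10.8 tcp [0.6475 0.0478 0.0944] toolyaw 15.13 toolz [-0.002 -0.001 -1.   ] lever-frame [ 50.2 -19.3] F [ 0.3 -0.4 -0.2] q6 -0.31
```

>>> step_arm([
  [0.3,6.6,0,0,0,7.2,-1],
  [-0.5,6.6,0,0,0,7.2,-1],
  [-1.4,6.5,0,0,0,7.2,-1],
  [-2.2,6.2,0,0,0,7.2,-1],
  [-2.9,5.9,0,0,0,7.2,-1],
])

```text
clock: 11.3
tcp_pos: [0.6423, 0.0782, 0.0944]
orientation: [0.0, -0.433, 0.901, -0.002]
wrist_force: [2.0, -0.5, -0.6]
finger_gap: 0.0
grip_force: 1.0
```

```bash
python3 lv.py
```

```text
11.3 tcp [0.6423 0.0782 0.0944] toolyaw 51.31 toolz [ 0.002 -0.003 -1.   ] lever-frame [ 49.6 -22.1] F [ 2.  -0.5 -0.6] q6 -0.9
```

>>> step_arm([
  [-3.6,5.5,0,0,0,7.2,-1],
  [-4.3,5.0,0,0,0,7.2,-1],
  [-4.9,4.4,0,0,0,7.2,-1],
  [-5.4,3.8,0,0,0,7.2,-1],
])

```text
clock: 11.7
tcp_pos: [0.625, 0.0973, 0.095]
orientation: [0.001, -0.644, 0.765, -0.003]
wrist_force: [3.3, 2.6, 1.0]
finger_gap: -0.0003
grip_force: 1.4
```

```bash
python3 lv.py
```

```text
11.7 tcp [0.625  0.0973 0.095 ] toolyaw 80.13 toolz [ 0.005 -0.002 -1.   ] lever-frame [ 48.6 -23. ] F [3.3 2.6 1. ] q6 -1.37
```

>>> step_arm([
  [-5.8,3.1,0,0,0,7.2,-1],
  [-6.2,2.3,0,0,0,7.2,-1],
  [-6.4,1.5,0,0,0,7.2,-1],
  [-6.6,0.7,0,0,0,7.2,-1],
  [0,0,0,0,0,0,-1],
])

```text
clock: 12.2
tcp_pos: [0.5984, 0.1054, 0.0948]
orientation: [-0.001, 0.813, -0.582, 0.002]
wrist_force: [1.3, 2.6, 0.1]
finger_gap: 0.0001
grip_force: 0.8
```

```bash
python3 lv.py
```

```text
12.2 tcp [0.5984 0.1054 0.0948] toolyaw -251.22 toolz [ 0.004 -0.001 -1.   ] lever-frame [ 48.  -20.9] F [1.3 2.6 0.1] q6 -1.86
```

>>> step_arm([
  [-3,-1,0,0,0,0.6,-1],
  [-3,-1,0,0,0,0,-1],
  [0,0,0,0,0,0,-1],
])

```text
clock: 12.5
tcp_pos: [0.5952, 0.1043, 0.0949]
orientation: [-0.003, 0.815, -0.579, 0.003]
wrist_force: [8.0, 7.4, -2.3]
finger_gap: -0.0
grip_force: 5.0
```

```bash
python3 lv.py
```

```text
12.5 tcp [0.5952 0.1043 0.0949] toolyaw -250.82 toolz [ 0.009  0.002 -1.   ] lever-frame [ 47.8 -17.9] F [ 8.   7.4 -2.3] q6 -1.87
```

Force is rising, so the lever is near or at the stop; push a bit more to confirm.

>>> step_arm([
  [-3,-1,0,0,0,0,-1],
  [-2,-0.7,0,0,0,0,-1],
  [0,0,0,0,0,0,-1],
])

```text
clock: 12.8
tcp_pos: [0.5948, 0.1041, 0.0954]
orientation: [-0.007, 0.815, -0.579, 0.005]
wrist_force: [18.9, 13.5, -10.4]
finger_gap: 0.0003
grip_force: 11.1
```

```bash
python3 lv.py
```

```text
12.8 tcp [0.5948 0.1041 0.0954] toolyaw -250.77 toolz [ 0.017  0.005 -1.   ] lever-frame [ 47.7 -17.5] F [ 18.9  13.5 -10.4] q6 -1.87
```

>>> step_arm([
  [15,5,0,0,0,0,-1],
  [20,7,0,0,0,0,-1],
  [10,3,40,0,0,0,-1],
  [0,0,45,0,0,0,-1],
  [0,-30,30,0,0,0,-1],
])

```text
clock: 13.3
tcp_pos: [0.6325, 0.0878, 0.2115]
orientation: [-0.0, 0.816, -0.578, 0.002]
wrist_force: [0.9, -0.8, 0.3]
finger_gap: 0.0002
grip_force: 0.0
```

>>> step_arm([
  [10,-40,20,0,0,0,-1],
  [0,-45,0,0,0,0,-1],
  [0,-45,0,0,0,0,-1],
  [0,0,0,0,0,0,-1],
])

```text
clock: 13.7
tcp_pos: [0.6416, -0.0503, 0.2287]
orientation: [0.002, 0.813, -0.583, 0.002]
wrist_force: [-0.7, -0.6, 0.1]
finger_gap: 0.0001
grip_force: 0.0
```

Run:
```python
from fit import *
from workcell import *
from st import BO,YAW
snap("side","side4");snap("scene","scene4");s=get_state();print(s["tcp_pos"],s["wrist_force"],s["clock"])
for n in("side4","scene4"):
    P,_=cloud(np.load(n+".npz"));c=BO[:2]
    q=np.c_[(P[:,:2]-c)@rot(YAW)*1000,P[:,2]*1000]
    for x in range(-65,50,20):
        print(n,x,[float(np.median(q[m,2]).round(1)) if (m:=(abs(q[:,0]-x)<5)&(abs(q[:,1]-y)<5)).any() else None for y in(-50,-30,0,30,50)])
    m=loc(P,c,YAW,(50,110),(14,90),(100,114));print("lever",ext(P,m,YAW,c),rect(P[m]))
a=cv2.imread("pics/side4.png")[200:400,190:450]
b=cv2.imread("pics/scene4.png")[180:400,200:480]
cv2.imwrite("pics/c4.png",np.hstack([cv2.resize(a,(400,310)),cv2.resize(b,(400,310))]))
```

```text
[ 0.64135698 -0.04593208  0.22854085] [-0.63813694  0.50764082 -0.59390848] 13.8
side4 -65 [66.7, 66.5, 65.7, 66.6, 64.8]
side4 -45 [66.7, 67.0, 66.9, 67.0, 64.7]
side4 -25 [67.0, None, 81.0, 66.8, 62.9]
side4 -5 [66.7, None, 80.0, 67.3, 61.7]
side4 15 [66.9, 66.4, 78.2, 67.4, 60.2]
side4 35 [67.1, 67.1, 67.5, 67.0, 59.2]
lever ([[75.3, 84.1], [14.6, 69.5]], np.int64(177)) (array([580.5,  94.7]), array([ 8.9, 56.4]), 19.4)
scene4 -65 [63.7, 65.1, 63.8, 63.8, 64.4]
scene4 -45 [65.0, 64.9, 63.4, None, 63.9]
scene4 -25 [64.3, 65.0, 93.6, 66.9, 64.2]
scene4 -5 [65.2, 65.3, 93.4, 65.1, 66.4]
scene4 15 [65.7, 65.0, 66.1, 65.5, 65.0]
scene4 35 [64.8, 65.9, 66.4, 66.2, None]
lever ([[76.5, 85.7], [15.0, 65.9]], np.int64(68)) (array([582.6,  93.8]), array([ 9.5, 52.4]), 19.6)
```

View pics/c4.png

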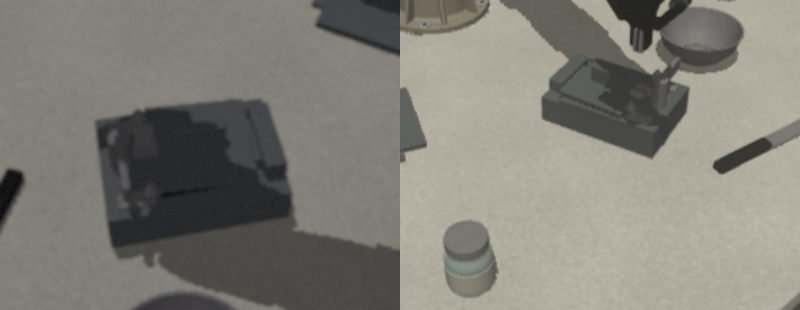

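The cover is flat at about 66–67 mm on top (underside about 58.5), the lever is at exactly 90° to the box axis, and the bystanders are unmoved. Handing in.

```bash
python3 -c "
from workcell import *
print(hand_in())"
```

```text
the job is handed in; nothing more can be done
None
```

The cover is hooked under the bar, snapped under both catches and drawn tight by the cam lever at its stop; the bowl, knife and jar were not touched, and the job is handed in at 13.8 s.

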